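# Swing the bench magnifier over the red figure and switch on its light

## Robot

A 7-joint arm with a two-finger parallel gripper is mounted at the origin on the work surface. World frame = base frame: x ahead of the robot, y to its left, z up, the work surface at z = 0. Lengths are in m, angles in rad, forces in N, time in s.
With the tool pointing down it reaches from about 0.375 to 0.925 m from the base axis. Payload 3.1 kg.
Tool frame: the origin (TCP) lies between the finger pads; the fingertips stand 19 mm ahead of it and the grasp point (between the pads) is the TCP; z points along the fingers, y is the direction in which the jaws open and shut (so a half turn about z gives the same grasp; the last joint's range is limited). The gripper opens to 85 mm and grips with 20 to 120 N. Pads are 22 mm wide; open, the fingers measure 114 mm over their backs; the gripper's body (76 mm by 85 mm) begins 54 mm behind the grasp point. The pads swing forward as they close: fully open they stand 13 mm farther back than shut.
Start: joints at [-1.414, 0.383, 0.044, 1.598, -0.018, 1.161, -0.05], TCP at [0.164, 0.629, 0.25] pointing down, gripper open.
Joint ranges: [-2.61, 2.61], [-0.41, 2.15], [-1.48, 1.57], [0, 2.5], [-1.57, 4.71], [0.05, 1.97], [-2.85, 2.85]. Speed limits (rad/s): [2.79, 2.79, 3.14, 3.14, 3.14, 3.14, 3.14].

## Interface

Orientations are given as a unit quaternion [x, y, z, w].
In Python, from bench import move_ptp, movel, move_j, move_gripper, pause, inverse_kinematics, read_camera, camera_params, MotionError, sign_off, look_for, tip_of, read_time_s, read_qpos, read_joint_vel, read_effort, read_eef_pos, read_tcp_rot, read_ft_force, read_ft_torque, read_finger_gap gives the robot as it stands. Calls block until the motion is done:
- move_ptp(position, orientation): joint-space move of the TCP to a pose.
- movel(position, orientation=None, speed=0.15): straight line of the TCP; orientation=None keeps the orientation; speed is the mean speed in m/s.
- move_j(angles): joint-space move.
- move_gripper(opening, effort=None): finger opening in m; effort is the grip in N (None keeps the last); returns when the fingers have stopped.
- pause(seconds).
- inverse_kinematics(position, orientation): joint angles nearest the present ones, or None.
- read_camera(name): name is "side" or "top" or "wrist"; returns the picture (480x640x3 uint8, red, green, blue); there is no depth.
- camera_params(name): a dict with "K" (3x3 intrinsics, pixels), "camera_from_world" (4x4, takes a point from world to camera coordinates). Camera axes: x right, y down, z forward; pixel columns grow to the right and rows downward; lengths in m; the calibration is good to about 2 mm. A picture is of the moment at which its call begins: read the wrist's pose just before it. camera_params takes no time and is no camera call; for the wrist camera it gives the pose at the moment of the call.
A pose or a line that the arm cannot do raises MotionError and nothing moves.
- sign_off(): hands the job in, once; it reports no verdict.
Trained networks look in the newest picture that a camera, given by its name, has taken for a name from the list of things; names that differ only in an ending like _2 or _b are one class to them, and where a whole thing is asked for, a point or a joint stands for the part that bears it (a point fixed in the world has none). Each returns a list of dicts, best first, with "confidence" (0 to 1); they miss things now and then, are a little off and sometimes report something else, mostly with a low value. They report only what shows in the picture. A call takes as long as a camera call.
- look_for(camera, name): "at" ([column, row] in pixels, amid what is visible of it).
- tip_of(camera, name): "at" ([column, row] in pixels: a listed point, or the origin of a listed thing).
Readings, each from a call of its own:
- read_time_s(): time.
- read_qpos(): joint angles.
- read_joint_vel(): joint speeds.
- read_effort(): joint torques, N m.
- read_eef_pos(): TCP position.
- read_tcp_rot(): TCP orientation.
- read_ft_force(): force on the tool from outside, world axes, zero at the start.
- read_ft_torque(): the same for the moment, N m.
- read_finger_gap(): finger opening in m.
Only numpy, scipy, OpenCV 4.12 (cv2) and the standard library are available. Lean on these libraries where they do the work, as an engineer would, in place of code of your own. Each camera call takes 0.05 s, during which the arm holds its last target.

## Task

With one fingertip, gently push the steel rod of the magnifier round, without flinging it, until the lens stands centred above the figure in the red cloak, then press the green button on top of the column all the way down to switch on the magnifier's light and let go. Do not grip the magnifier, keep off its lens and the white ring around it, and leave both figures, the paint pot, the thinner bottle and the water cup standing where they are.

Things in the scene. Friction and masses are not known exactly. Their poses are not given: they have to be found in the camera images.
- swivel (a point): point on the upright axis of the magnifier's column, at the height of the rod's centre line (200 mm above the desk). The column (18 mm diameter, steel) stands on a round dark foot 150 mm in diameter, which is heavy and does not move. Just under and around the rod's inner end sits a black collar 36 mm in diameter
- swing_arm (a joint): angle of the swinging rod about the upright column axis, rad; positive is counter-clockwise seen from above; stops at -1.6 and 1.6. It turns with steady friction (about 0.12 N m, so 1 to 2 N at the rod) and stays where it is left
- rod_middle (a point): point on the centre line of the rod, 105 mm out from the column axis: a good place to push. The rod is a level round steel bar 12 mm in diameter, 200 mm above the desk, bare from 20 to 130 mm out from the axis on the lens side; a black sleeve 20 mm in diameter joins it to the lens head from 130 to 152 mm out. A short stub of the rod with a black knob sticks out 54 mm on the other side of the column
- lens_centre (a point): centre of the lens, 215 mm out from the column axis, 200 mm above the desk; it swings round with the rod and lies on the line from the swivel through rod_middle
- lens_head: white ring that frames the lens: outer diameter 128 mm, inner diameter 108 mm, 20 mm high, its underside 190 mm above the desk; origin at the centre of its underside; it swings with the rod; not to be touched
- glass: the clear round glass in the ring, 108 mm in diameter, 6 mm thick; origin at its centre; not to be touched
- rod: the steel rod, with the sleeve and the knob stub; origin on the column axis at the rod's height, its -x axis runs out along the rod to the lens; it is pushed, not gripped
- light_button (a joint): travel of the light button, m: 0 when up, 0.006 when fully down; it is sprung, fully down takes 5 N, and comes up again when released
- light_button_top (a point): centre of the upper face of the green light button (28 mm in diameter, in a white housing 44 mm in diameter) on top of the column, 238 mm above the desk; it is pressed straight down
- red_figure: loose painted miniature in a red cloak, with steel helmet and yellow shield, fixed on a turned wooden painting handle 37 mm in diameter (the figure's own base is 40 mm); 109 mm tall over all, about 90 g; origin at the centre of its underside, z up. It stands about 215 mm from the column axis, to one side or the other of the lens; the middle of the glass can be brought to within 18 mm of straight above it
- grey_figure: loose miniature of the same shape in plain grey primer, on the same wooden handle, 109 mm tall, about 90 g; origin at the centre of its underside, z up. It stands on the other side; leave it alone
- paint_pot: loose round blue paint pot with a white cap, 32 mm in diameter, 45 mm tall; origin at the centre of its underside; leave it alone
- thinner_bottle: loose white bottle with a red cap, 37 mm in diameter, 85 mm tall; origin at the centre of its underside; leave it alone
- water_cup: loose green glass cup, 68 mm in diameter at the rim, 75 mm tall; origin at the centre of its underside; leave it alone

How it is judged:
On the way, in this order (a step that is already met when the one before it is completed fails the run):
1. the lens stands still above the red figure, its middle within 28 mm of straight above (horizontal distance between lens_centre and red_figure below 0.028 m and velocity of joint swing_arm between -0.05 and 0.05 rad/s), for 0.3 s.
2. the light button is pressed down (value of joint light_button above 0.0042 m), for 0.05 s.
At the end, for the whole second after the job is handed in: The lens is at rest with its middle within 28 mm of straight above the red figure, the light button has been pressed (more than 4.2 of its 6 mm) after that and is up again, and both figures, pot, bottle and cup stand upright within 12 mm of where they stood (all of step 1 and value of joint light_button below 0.0015 m and angle between each of red_figure, grey_figure's own z axis and vertical below 0.1 rad and distance of each of red_figure, grey_figure, paint_pot, thinner_bottle, water_cup from where it was at the start of the episode below 0.012 m); the robot touches nothing.
It fails at once if a figure was shifted, lifted or tipped (distance of any of red_figure, grey_figure from where it was at the start of the episode above 0.012 m or angle between any of red_figure, grey_figure's own z axis and vertical above 0.3 rad).
It fails at once if the paint pot, thinner bottle or water cup was shifted, lifted or tipped (distance of any of paint_pot, thinner_bottle, water_cup from where it was at the start of the episode above 0.012 m or angle between any of paint_pot, thinner_bottle, water_cup's own z axis and vertical above 0.3 rad).
It fails at once if the glass of the lens or its white ring was touched (contact force between any of the fingers, the arm and glass above 0.5 N or contact force between any of the fingers, the arm and lens_head above 0.5 N).
It fails at once if the magnifier was gripped or struck hard (contact force between the fingers and rod above 25 N).
It fails at once if the rod was flung round (velocity of joint swing_arm above 2.5 rad/s or velocity of joint swing_arm below -2.5 rad/s).
It also fails if it takes over 51 s, if anything falls off the work surface, if the arm or the gripper's body presses on something with over 40 N, if the wrist force passes 120 N, or if a joint passes its speed limit or range.

## Working session

There is one attempt and no reset: what is moved stays moved. The work goes in short steps, each a Python script; the robot and the scene stay as the last script left them, time stands still between calls to the robot, and variables do not carry over. Pictures are saved under pics/ and viewed, and the job is handed in when it is done.

```bash
mkdir -p pics; ls
cat > h.py <<'E'
from bench import *
import numpy as np, cv2
def ray(cam,px,P=None):
    P=P or camera_params(cam);K=np.array(P["K"]);T=np.array(P["camera_from_world"])
    R=T[:3,:3];t=T[:3,3];d=R.T@np.linalg.solve(K,[px[0],px[1],1]);return -R.T@t,d
def at_z(cam,px,z,P=None):
    o,d=ray(cam,px,P);return o+d*(z-o[2])/d[2]
def tri(a,b):
    (o1,d1),(o2,d2)=a,b
    A=np.stack([d1,-d2],1);s=np.linalg.lstsq(A,o2-o1,rcond=None)[0]
    p,q=o1+s[0]*d1,o2+s[1]*d2
    return (p+q)/2,np.linalg.norm(p-q)
def save(n,im): cv2.imwrite(f"pics/{n}.png",im[:,:,::-1])
E
python3 - <<'E'
from h import *
print(read_time_s(),read_tcp_rot())
for c in("side","top","wrist"):
    im=read_camera(c);save(c+"0",im)
    P=camera_params(c);T=np.array(P["camera_from_world"]);print(c,-T[:3,:3].T@T[:3,3])
    if c=="wrist":continue
    for n in ["light_button_top","rod_middle","lens_centre","swivel","red_figure","grey_figure","paint_pot","thinner_bottle","water_cup"]:
        z={"light_button_top":.238,"rod_middle":.2,"lens_centre":.2,"swivel":.2}.get(n,0)
        for r in tip_of(c,n)[:2]: print(c,n,np.round(r["at"]),round(r["confidence"],2),np.round(at_z(c,r["at"],z),3))
print(read_time_s())
E
```

```text
pics
0.0 [ 1.27013809e-01  9.91900056e-01 -1.32736114e-03 -9.92623795e-05]
side [0.2127559  0.68809399 0.68607375]
side light_button_top [280. 196.] 0.67 [0.615 0.024 0.238]
side rod_middle [333. 230.] 0.87 [0.515 0.025 0.2  ]
side lens_centre [398. 251.] 0.69 [0.4   0.033 0.2  ]
side swivel [277. 213.] 0.92 [0.623 0.022 0.2  ]
side swivel [394. 253.] 0.69 [0.404 0.04  0.2  ]
side grey_figure [328. 384.] 0.67 [0.455 0.163 0.   ]
side paint_pot [394. 317.] 0.85 [ 0.414 -0.035  0.   ]
side thinner_bottle [220. 342.] 0.88 [0.665 0.165 0.   ]
side water_cup [319. 250.] 0.59 [ 0.633 -0.161  0.   ]
top [ 0.41708441 -0.01567214  0.88240752]
top light_button_top [322. 182.] 0.65 [0.616 0.016 0.238]
top rod_middle [319. 252.] 0.82 [0.513 0.022 0.2  ]
top lens_centre [314. 325.] 0.58 [0.4   0.031 0.2  ]
top lens_centre [413. 206.] 0.56 [ 0.586 -0.126  0.2  ]
top swivel [323. 189.] 0.77 [0.615 0.015 0.2  ]
top swivel [254. 191.] 0.28 [0.614 0.128 0.2  ]
top grey_figure [255. 295.] 0.67 [0.456 0.162 0.   ]
top paint_pot [352. 318.] 0.61 [ 0.41  -0.031  0.   ]
top thinner_bottle [254. 190.] 0.58 [0.674 0.169 0.   ]
top water_cup [416. 210.] 0.85 [ 0.626 -0.166  0.   ]
top water_cup [311. 324.] 0.46 [0.397 0.05  0.   ]
wrist [0.09171205 0.6473707  0.3739069 ]
1.05
```

View pics/side0.png

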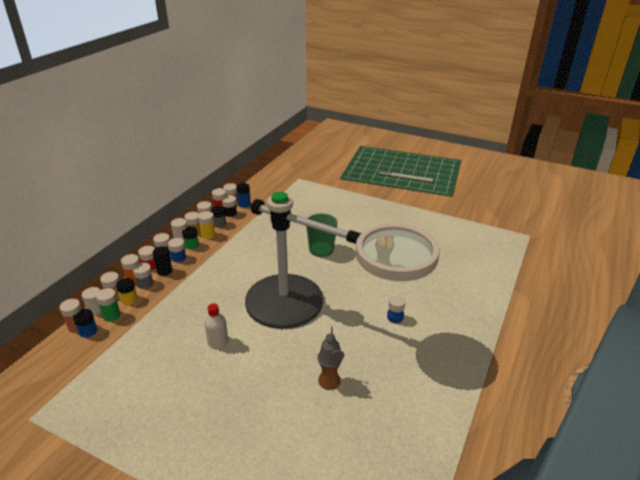

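View pics/top0.png

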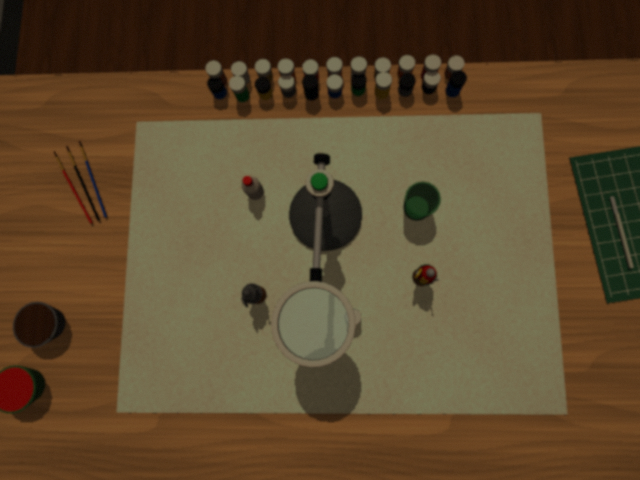

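The side view shows the column with its button at (280,196), the lens at (398,251) and the red figure seen through the glass near (385,245). In the top view the red figure is at about (426,274), the grey one at (253,294) and the lens at (314,325). The networks found no red figure, so I'll zoom in there.

Run:
```python
from h import *
a=cv2.imread("pics/top0.png")[240:310,380:460];b=cv2.imread("pics/side0.png")[215:285,350:430]
cv2.imwrite("pics/crop.png",np.hstack([cv2.resize(x,None,fx=5,fy=5,interpolation=cv2.INTER_CUBIC) for x in(a,b)]))
for c in("top","side"):
    read_camera(c)
    for f in(tip_of,look_for):
        for r in f(c,"red_figure")[:3]: print(c,f.__name__,np.round(r["at"],1),r["confidence"],at_z(c,r["at"],0),at_z(c,r["at"],.07))
```

```text
top call [422.6 275.8] 0.63 [ 0.49115998 -0.17248224  0.        ] [ 0.48528368 -0.16004274  0.07      ]
top call [427.3 273.3] 0.64 [ 0.49605961 -0.18196424  0.        ] [ 0.48979463 -0.16877255  0.07      ]
```

View pics/crop.png

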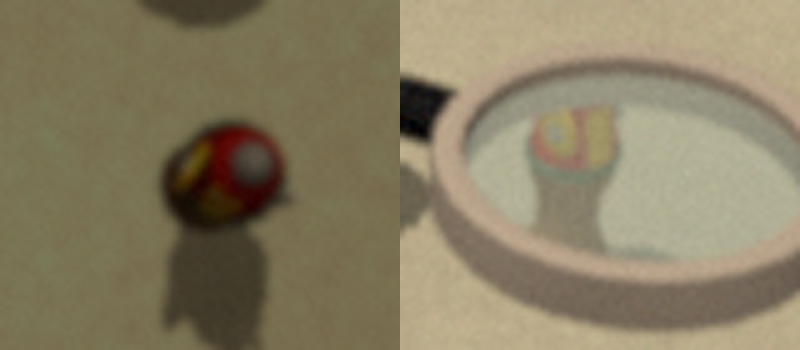

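Run:
```python
from h import *
for z in(.085,.095,.1):print("helmet",at_z("top",(431,272.6),z))
for p in((384,263),(384,266)):print("side base",at_z("side",p,0))
print("shield/chest",tri(ray("top",(425.5,274.5)),ray("side",(385,243))))
# blob mid top
print(at_z("top",(425,275),.055))
# lens ring outer centre: circle fit
im=cv2.imread("pics/top0.png");g=cv2.GaussianBlur(im,(3,3),0)
c=cv2.HoughCircles(g[:,:,1],cv2.HOUGH_GRADIENT,1.5,100,param1=60,param2=20,minRadius=34,maxRadius=46);print(c)
print("btn px", [np.argwhere((im[150:210,290:350,1].astype(int)-im[150:210,290:350,2]>40)).mean(0)])
```

```text
helmet [ 0.48965477 -0.17259826  0.085     ]
helmet [ 0.4887447 -0.1706303  0.095    ]
helmet [ 0.48828966 -0.16964633  0.1       ]
side base [ 0.4897237  -0.18254551  0.        ]
side base [ 0.48598456 -0.17275833  0.        ]
shield/chest (array([ 0.4875289 , -0.16703038,  0.06239394]), np.float64(0.0015675980987484917))
[ 0.48799817 -0.16721084  0.055     ]
[[[324.75 215.25  36.55]
  [314.25 323.25  35.05]
  [593.25 204.75  45.1 ]
  [386.25  80.25  35.2 ]
  [285.75  83.25  35.2 ]
  [ 59.25 219.75  38.35]
  [437.25 207.75  35.05]]]
btn px [array([30.69565217, 28.81521739])]
```

```bash
cat >> h.py <<'E'
SW=np.array([.618,.019]); RED=np.array([.489,-.170])
def quat(phi): # tool down, tool y axis at world angle phi ; q=(cos(a),sin(a),0,0): y -> angle 2a-90deg
    a=(phi+np.pi/2)/2; return [np.cos(a),np.sin(a),0,0]
def pose(beta,off,r=.095,z=.205): # beta=rod direction angle (world), off=distance behind rod (cw side)
    u=np.array([np.cos(beta),np.sin(beta)]);t=np.array([-u[1],u[0]])
    p=SW+r*u-t*off; return np.array([*p,z])
def lens():
    out=[]
    for c in("side","top"):
        read_camera(c)
        d={}
        for n in("rod_middle","lens_centre"):
            r=[x for x in tip_of(c,n)]
            d[n]=[(np.round(at_z(c,x["at"],.2)[:2],3),round(x["confidence"],2)) for x in r[:2]]
        print(c,d)
E
python3 - <<'E'
from h import *
print(quat(np.arctan2(.97,.25)),read_tcp_rot(),read_qpos())
b0=np.arctan2(.012,-.217);b1=np.arctan2(*(RED-SW)[::-1])%(2*np.pi)
print(np.degrees([b0,b1]), at_z("top",(318.8,180.7),.238),at_z("top",(324.75,215.25),.008))
for extra in(np.pi/2,0,-np.pi/2,np.pi):
  for b in np.linspace(b0,b1,4):
    q=inverse_kinematics(pose(b,.03),quat(b+extra)); print(extra,np.round(np.degrees(b)),None if q is None else np.round(q,2))
  q=inverse_kinematics([*SW,.25],quat(b0+extra));print("btn",None if q is None else np.round(q,2))
E
```

```text
[np.float64(0.12578713552802), np.float64(0.9920572546661083), 0, 0] [ 1.27005020e-01  9.91902074e-01 -1.34686837e-05 -1.35277814e-05] [-1.41379573  0.38292339  0.04387039  1.59790589 -0.0178923   1.16118414
 -0.04987375]
[176.83479361 235.6849124 ] [0.61716224 0.02052512 0.238     ] [0.61545852 0.02150029 0.008     ]
1.5707963267948966 177.0 [-0.92  0.26  0.85  1.97 -0.23  1.01 -1.59]
1.5707963267948966 196.0 [-0.92  0.26  0.92  1.99 -0.24  1.01 -1.18]
1.5707963267948966 216.0 [-0.86  0.27  0.93  1.98 -0.26  1.01 -0.76]
1.5707963267948966 236.0 [-0.81  0.33  0.96  1.94 -0.32  1.03 -0.31]
btn [-0.84  0.47  0.98  1.71 -0.42  1.18 -1.38]
0 177.0 [ 0.84  0.49 -1.23  1.89  0.51  1.13  2.49]
0 196.0 [-1.22  0.55  1.4   2.   -0.61  1.12 -2.41]
0 216.0 [-1.14  0.57  1.39  1.98 -0.62  1.13 -1.99]
0 236.0 [-1.05  0.63  1.39  1.94 -0.68  1.16 -1.56]
btn [ 0.79  0.65 -1.24  1.64  0.64  1.32  2.53]
-1.5707963267948966 177.0 [-0.76  0.23  0.65  1.96 -0.16  1.    1.49]
-1.5707963267948966 196.0 [-0.75  0.22  0.71  1.98 -0.17  1.    1.89]
-1.5707963267948966 216.0 [-0.7   0.23  0.73  1.97 -0.18  1.    2.32]
-1.5707963267948966 236.0 [-0.64  0.28  0.75  1.93 -0.22  1.01  2.74]
btn [-0.67  0.39  0.72  1.71 -0.28  1.15  1.64]
3.141592653589793 177.0 [-0.83  0.24  0.74  1.96 -0.19  1.01 -0.06]
3.141592653589793 196.0 [-0.83  0.23  0.8   1.99 -0.2   1.    0.35]
3.141592653589793 216.0 [-0.81  0.26  0.87  1.98 -0.23  1.01  0.79]
3.141592653589793 236.0 [-0.77  0.32  0.91  1.94 -0.29  1.03  1.24]
btn [-0.7   0.4   0.77  1.71 -0.3   1.16  0.1 ]
```

```bash
sed -i 's/^SW=.*;/SW=np.array([.6165,.0205]);/' h.py
python3 - <<'E'
from h import *
move_gripper(0.0,20)
b0=np.radians(177.2); q=quat(b0+np.pi)
p=pose(b0,.06)
movel([.3,.45,.36],None,.25)
move_ptp([p[0],p[1],.34],q)
print(read_time_s(),read_eef_pos(),read_tcp_rot(),read_qpos(),read_finger_gap())
movel(p,q,.12)
print(read_time_s(),read_eef_pos(),read_ft_force())
for c in("side","top","wrist"): save(c+"1",read_camera(c))
E
```

```text
4.85 [0.5242281  0.08755168 0.33987424] [ 7.22706820e-01  6.91154634e-01  9.37306791e-05 -3.38597593e-04] [-0.86490184  0.08631117  0.6670106   1.79698764 -0.05644201  1.27737306
 -0.22797677] 0.00023309131163115143
6.125 [0.52529637 0.08517825 0.20585293] [-0.15717264  0.64776992 -0.25599554]
```

```bash
python3 -c "
import cv2,numpy as np
cv2.imwrite('pics/m1.png',np.hstack([cv2.imread('pics/side1.png')[130:430,200:600],cv2.imread('pics/top1.png')[120:420,150:550]]))"
```

```text
(no output)
```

View pics/m1.png

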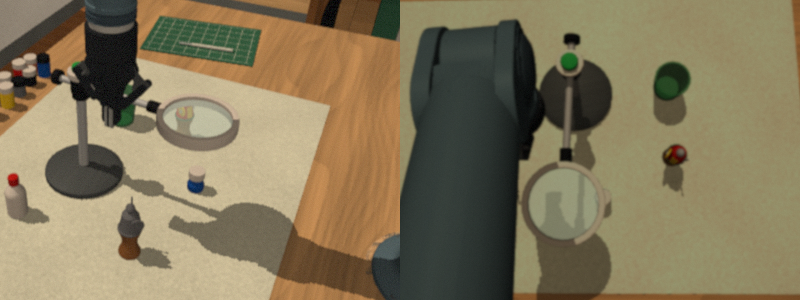

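The closed fingers hang beside the bare rod on its +y side (side view, about (110,110)), and nothing has been touched. Now I'll push round in small steps, reading the force.

Run:
```python
from h import *
b0=np.radians(177.2)
movel(pose(b0,.020),quat(b0+np.pi),.06)
print(read_time_s(),read_eef_pos(),read_ft_force())
for d in (5,10,15,20):
    b=b0+np.radians(d)
    movel(pose(b,.017),quat(b+np.pi),.04)
    print(d,read_time_s(),np.round(read_eef_pos(),3),np.round(read_ft_force(),2))
lens()
save("top2",read_camera("top"))
```

```text
7.0917 [0.52262439 0.04537844 0.20498889] [ 0.45381301  0.21132269 -0.05512307]
5 7.525 [0.521 0.034 0.205] [-0.27 -0.    0.12]
10 7.8833 [0.52  0.026 0.205] [0.38 0.29 0.15]
15 8.2417 [0.52  0.017 0.205] [-0.54  0.13  0.77]
20 8.6 [0.521 0.009 0.205] [ 1.04 -0.34  0.14]
side {'rod_middle': [(array([ 0.513, -0.002]), 0.77)], 'lens_centre': [(array([ 0.411, -0.043]), 0.74)]}
top {'rod_middle': [], 'lens_centre': [(array([ 0.415, -0.047]), 0.64), (array([ 0.58 , -0.129]), 0.3)]}
```

View pics/top2.png

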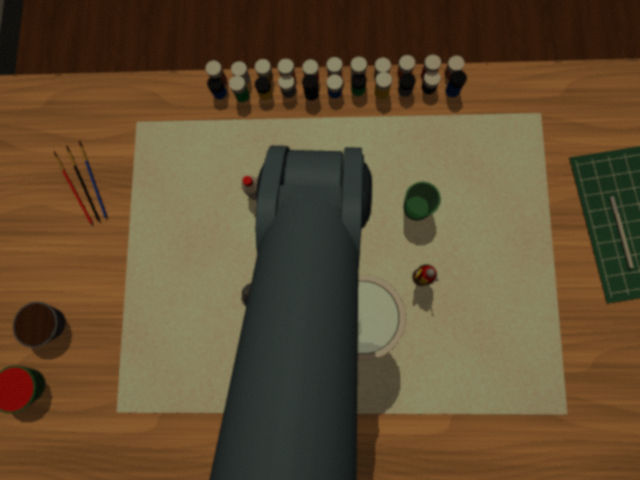

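The lens has swung to (0.413,-0.045), a rod angle of 198°, as commanded, at low force. In the top view the lens shows at about (370,315). I'll carry on.

```bash
python3 - <<'E'
from h import *
for d in (202,207,212,217,222,227,231,234.5):
    b=np.radians(d)
    movel(pose(b,.017),quat(b+np.pi),.04)
    print(d,read_time_s(),np.round(read_eef_pos(),3),np.round(read_ft_force(),2))
pause(.2)
lens()
save("top3",read_camera("top"));save("side3",read_camera("side"))
b=np.radians(234.5)
movel(pose(b,.06),quat(b+np.pi),.1)
p=pose(b,.06);movel([p[0],p[1],.30],None,.15)
print(read_time_s())
lens()
save("top4",read_camera("top"));save("side4",read_camera("side"))
E
python3 -c "
import cv2,numpy as np
cv2.imwrite('pics/m4.png',np.hstack([cv2.imread('pics/side4.png')[130:430,200:600],cv2.imread('pics/top4.png')[120:420,150:550]]))"
```

```text
202 9.3 [0.522 0.001 0.205] [-0.59  0.17 -0.69]
207 9.6583 [ 0.524 -0.008  0.205] [ 0.32  0.71 -1.25]
212 10.0167 [ 0.527 -0.015  0.205] [ 0.    0.39 -0.62]
217 10.375 [ 0.53  -0.023  0.205] [0.05 0.07 0.55]
222 10.7333 [ 0.535 -0.03   0.205] [ 0.49 -0.04  0.23]
227 11.0917 [ 0.539 -0.037  0.205] [ 0.26 -0.22  0.37]
231 11.4083 [ 0.544 -0.043  0.205] [ 0.22 -0.19  1.17]
234.5 11.7083 [ 0.548 -0.047  0.205] [-0.31 -0.35 -0.93]
side {'rod_middle': [(array([ 0.557, -0.074]), 0.73), (array([0.412, 0.085]), 0.73)], 'lens_centre': [(array([ 0.488, -0.143]), 0.81), (array([0.619, 0.013]), 0.7)]}
top {'rod_middle': [], 'lens_centre': [(array([ 0.497, -0.152]), 0.86)]}
13.675
side {'rod_middle': [(array([ 0.556, -0.055]), 0.96)], 'lens_centre': [(array([ 0.482, -0.141]), 0.77)]}
top {'rod_middle': [], 'lens_centre': [(array([ 0.496, -0.151]), 0.69), (array([ 0.494, -0.157]), 0.64)]}
```

View pics/m4.png

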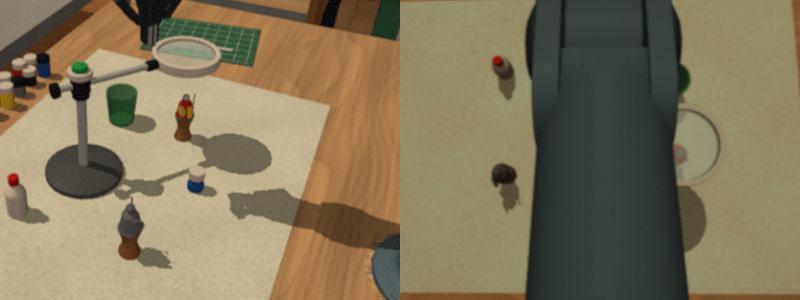

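Run:
```python
from h import *
read_camera("side")
for f in(tip_of,look_for):
  for r in f("side","red_figure")[:2]: print(np.round(r["at"],1),r["confidence"],at_z("side",r["at"],0),at_z("side",r["at"],.055))
im=cv2.imread("pics/side4.png")
cv2.imwrite("pics/c4.png",np.hstack([cv2.resize(im[155:235,330:430],None,fx=4,fy=4,interpolation=cv2.INTER_CUBIC),cv2.resize(im[205:285,330:430],None,fx=4,fy=4,interpolation=cv2.INTER_CUBIC)]))
```

```text
[382.5 268.7] 0.69 [ 0.4854642  -0.16265049  0.        ] [ 0.46360218 -0.09444944  0.055     ]
[383.2 246.7] 0.8 [ 0.51264663 -0.2376123   0.        ] [ 0.4886055  -0.16340184  0.055     ]
```

View pics/c4.png

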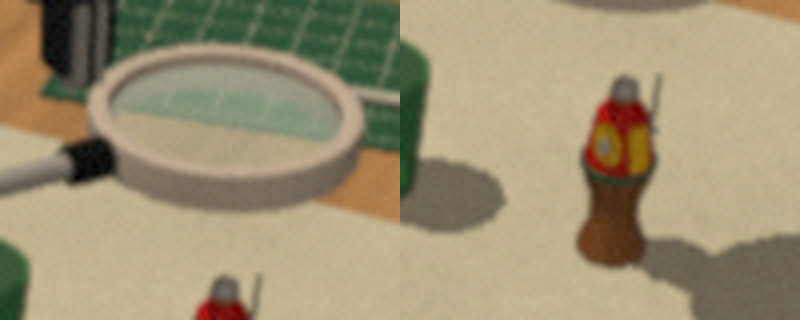

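Run:
```python
from h import *
print(at_z("side",(386.5,183),.21))
# project predicted ring (top rim) on the side picture to check
P=camera_params("side");K=np.array(P["K"]);T=np.array(P["camera_from_world"])
im=cv2.imread("pics/side4.png")
b=np.radians(234.5);c=SW+.215*np.array([np.cos(b),np.sin(b)]);print(c,np.hypot(*(c-[.4875,-.168])))
a=np.linspace(0,2*np.pi,200)
X=np.stack([c[0]+.064*np.cos(a),c[1]+.064*np.sin(a),.21+0*a],1)
Y=(T[:3,:3]@X.T).T+T[:3,3];uv=(K@Y.T).T;uv=uv[:,:2]/uv[:,2:]
big=cv2.resize(im,None,fx=4,fy=4)
cv2.polylines(big,[(uv*4+2).astype(np.int32)],True,(0,0,255),1)
cv2.imwrite("pics/ring.png",big[620:940,1320:1720])
```

```text
[ 0.48813581 -0.14664709  0.21      ]
[ 0.49164886 -0.15453484] 0.014089844085110272
```

View pics/ring.png

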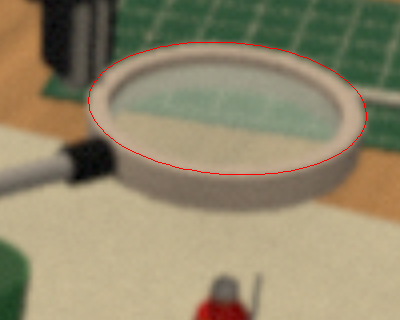

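The predicted ring (rod angle 234.5°) lies right on the ring in the picture, so the lens centre is (0.492,-0.155), about 14 mm from the figure at (0.4875,-0.168). That is nearly all radial, so turning the rod can't reduce it further. Next is the button.

Run:
```python
from h import *
movel([*SW,.30],None,.12)
movel([*SW,.262],None,.06); pause(.3)
print(read_time_s(),read_eef_pos(),read_ft_force())
f0=np.mean([read_ft_force()[2] for _ in range(5)])
for z in np.arange(.260,.2475,-.001):
    movel([*SW,z],None,.02); pause(.1)
    f=np.mean([read_ft_force()[2] for _ in range(5)])-f0
    print(round(z,4),np.round(read_eef_pos()[2],4),round(f,2))
    if f>10: break
pause(.3)
save("side5",read_camera("side"))
movel([*SW,.30],None,.08)
pause(.3)
print(read_time_s(),read_ft_force())
```

```text
16.3917 [0.6167477  0.02049426 0.262425  ] [-0.13037669  0.15703967 -0.67550106]
0.26 0.2599 0.08
0.259 0.259 0.32
0.258 0.258 1.42
0.257 0.2573 1.98
0.256 0.2563 3.7
0.255 0.2552 3.52
0.254 0.2542 3.96
0.253 0.2532 5.44
0.252 0.2522 4.45
0.251 0.2512 6.29
0.25 0.2512 8.24
0.249 0.2511 13.22
22.0333 [ 0.60443307 -0.12671137  0.43533949]
```

View pics/side5.png

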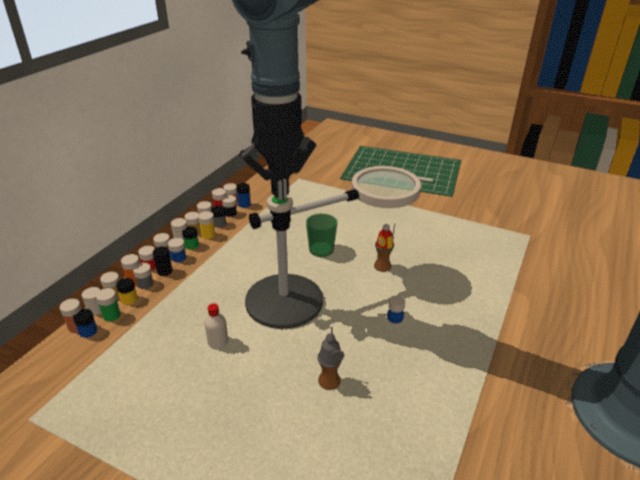

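The button bottomed out: contact began at TCP z ≈ 0.258 and it stopped hard at 0.2511, with the force rising to 13 N. The side view shows the fingertip on it at (281,198) and everything else in place. I'll make a last check and then hand in.

Run:
```python
from h import *
movel([.60,.08,.36],None,.12); pause(.4)
save("side6",read_camera("side"))
lens()
read_camera("side")
for n in["grey_figure","paint_pot","thinner_bottle","water_cup","red_figure","light_button_top"]:
    for r in tip_of("side",n)[:1]: print(n,np.round(r["at"],1),np.round(at_z("side",r["at"],.238 if "b"==n[6:7] else 0),3))
a=cv2.imread("pics/side4.png").astype(int);b=cv2.imread("pics/side6.png").astype(int)
print(np.abs(a-b)[160:210,350:425].mean(),read_time_s(),read_ft_force())
```

```text
side {'rod_middle': [(array([ 0.558, -0.06 ]), 0.68), (array([ 0.65 , -0.034]), 0.59)], 'lens_centre': [(array([ 0.493, -0.148]), 0.82), (array([0.624, 0.018]), 0.71)]}
top {'rod_middle': [(array([ 0.562, -0.066]), 0.61), (array([ 0.581, -0.127]), 0.51)], 'lens_centre': [(array([ 0.493, -0.155]), 0.85)]}
grey_figure [328.7 381.2] [0.456 0.158 0.   ]
paint_pot [394.8 319.1] [ 0.41 -0.03  0.  ]
thinner_bottle [216.8 341.3] [0.671 0.166 0.   ]
water_cup [322.7 248.8] [ 0.628 -0.17   0.   ]
red_figure [380.2 266.6] [ 0.492 -0.167  0.   ]
light_button_top [279.6 193.4] [0.619 0.018 0.238]
3.099911111111111 24.0 [-0.79109823  0.69030067  0.69858997]
```

View pics/side6.png

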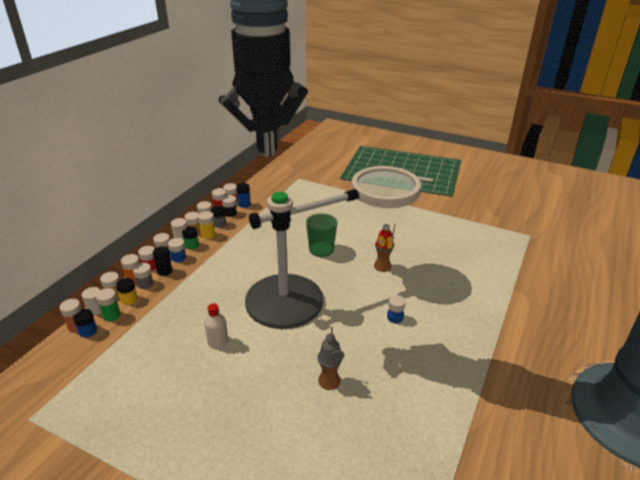

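The button is up again at (280,197), the lens sits still at (386,186), all the loose things stand where they were, and the gripper is clear.

```bash
python3 -c "
from bench import *
sign_off();print(read_time_s())"
```

```text
the job is handed in; nothing more can be done
the job is handed in; nothing more can be done
```

The lens now stands over the red-cloaked figure and the light button has been pressed and released. I handed the job in at about 24 s of the 51 s allowed; no verdict was given.

- **Push:** I pushed the bare rod round from about 177° to 234.5° with the closed fingertips, in small slow steps. The wrist force read under 2 N after each step.
- **Lens position:** The final check put its centre at about (0.493, -0.155) from the top camera. The figure is at about (0.488, -0.168), so they are roughly 14 mm apart, against the 28 mm limit. Nearly all of that is radial and cannot be turned out.
- **Button:** It went about 7 mm from first contact to a hard stop, with the force reaching 13 N. The last side picture shows it up again.
- **Other items:** The grey figure, pot, bottle and cup are within the networks' scatter (about 10 mm or less) of where they first measured. The red figure, which the side camera could not find at the start, matches its first top-view position. All look upright, and the robot was clear of everything.

**Disagreements:** The side camera's network was off on the lens. It put the centre at (0.482, -0.141) after the push and (0.493, -0.148) at the end. I trusted the top view and the predicted ring outline, which lay on the ring in the side picture.

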